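Take a controller stack apart into its fitted trays

TASK

The screws are already out of the controller stack on the bench. Take it apart from the top down, one part at a time - the cooling fan, the red board, the blue board, then the green base board - and stand each one on its feet, fully down inside the black fitted tray whose recess matches its size, before you take the next. Keep every part upright, and lower the parts into the trays rather than dropping them.

Things in the scene. Friction and masses are not known exactly. Their poses are not given: they have to be found in the camera images.
- fan: Loose black cooling fan 40x40x11 mm with a silver hub disc, 45 g, on four 5 mm brass feet 14 mm high at x +-16, y +-16 mm; top of the stack, only resting on the red board. Origin: centre, level with the foot undersides; the frame spans 14 to 25 mm above it. z up, x and y along its sides
- red_board: Loose red board 48x60 mm (x by y), 2.4 mm thick, 40 g, on four 5 mm brass feet 16 mm high at x +-20.5, y +-26.5 mm; parts on it up to 8 mm high; second in the stack, only resting on the blue board. Origin: centre, level with the foot undersides; board underside 16 mm, top 18.4 mm above it. z up; grip across x (48 mm)
- blue_board: Loose blue board 56x84 mm (x by y), 2.4 mm thick, 60 g, on four 5 mm brass feet 16 mm high at x +-24.5, y +-38.5 mm; parts on it up to 8.5 mm high (black terminals at +y, white sockets at -y); third in the stack, only resting on the green board. Origin: centre, level with the foot undersides; board underside 16 mm, top 18.4 mm above it. z up; grip across x (56 mm)
- green_board: Loose green board 62x110 mm (x by y), 2.4 mm thick, 85 g, on four 5 mm brass feet 14 mm high at x +-27.5, y +-51.5 mm; parts on it up to 8.5 mm high (green terminals at both ends); bottom of the stack, stands on the bench. Origin: centre, level with the foot undersides; board underside 14 mm, top 16.4 mm above it. z up; grip across x (62 mm)
- fan_tray: Smallest, square low black fitted tray, 68x68 mm (x by y), fixed flat on the bench. Pink-floored recess 52x52 mm for the fan (6 mm spare a side); floor 3 mm, rim 9 mm above the bench (6 mm at the thumb notches mid-side), walls 8 mm wide. Dark marks on the floor show where the feet go, a dark disc at the centre. Origin: centre of its underside; x along width, y along length; either way round will do
- red_tray: Second smallest low black fitted tray, 76x88 mm (x by y), fixed flat on the bench. Pink-floored recess 60x72 mm for the red board (6 mm spare a side); floor 3 mm, rim 9 mm above the bench (6 mm at the thumb notches mid-side), walls 8 mm wide. Dark marks on the floor show where the feet go. Origin: centre of its underside; x along width, y along length; either way round will do
- blue_tray: Second largest low black fitted tray, 84x112 mm (x by y), fixed flat on the bench. Pink-floored recess 68x96 mm for the blue board (6 mm spare a side); floor 3 mm, rim 9 mm above the bench (6 mm at the thumb notches mid-side), walls 8 mm wide. Dark marks on the floor show where the feet go. Origin: centre of its underside; x along width, y along length; either way round will do
- green_tray: Largest low black fitted tray, 90x138 mm (x by y), fixed flat on the bench. Pink-floored recess 74x122 mm for the green board (6 mm spare a side); floor 3 mm, rim 9 mm above the bench (6 mm at the thumb notches mid-side), walls 8 mm wide. Dark marks on the floor show where the feet go. Origin: centre of its underside; x along width, y along length; either way round will do
Things that resemble listed ones, but are neither listed nor needed, are in the scene too. Leave any orange look-alike of the blue_board alone.

How it is judged:
By the outcome, as a careful person would: the job done as asked, in the order asked, and still so for the second after the job is handed in, with the robot touching nothing.
It also fails if it takes over 120 s, if anything falls off the work surface, if the arm or the gripper's body presses on something with over 40 N, if the wrist force passes 120 N, or if a joint passes its speed limit or range.

ROBOT

A 7-joint arm with a two-finger parallel gripper is mounted at the origin on a cart in front of the work surface, level with it; the furniture and walls round the work are solid. World frame = base frame: x ahead of the robot, y to its left, z up, the work surface at z = 0. Lengths are in mm, angles in rad, forces in N, time in s.
With the tool pointing down it reaches from about 400 to 850 mm from the base axis. Payload 10.4 kg.
Tool frame: the origin (TCP) lies midway between the tips of the shut fingers; the grasp point (between the pads) lies 19 mm behind it; z points along the fingers, y is the line along which they close (so a half turn about z gives the same grasp; the last joint's range is limited). The gripper opens to 87 mm and grips with 3 to 60 N. Pads are 19 mm wide; open, the fingers measure 117 mm over their backs; the gripper's body (75 mm by 190 mm) begins 51 mm behind the grasp point.
Start: joints at [-1.33, 0.332, -0.065, 1.46, 0.022, 1.35, -0.088], TCP at [162.955, 603.405, 222.576] pointing down, gripper open.
Joint ranges: [-2.6, 2.6], [-0.5, 2.12], [-1.47, 1.34], [0.16, 2.42], [-1.27, 4.41], [0.06, 2.06], [-2.6, 2.6]. Speed limits (rad/s): [2.22, 2.22, 2.79, 2.79, 3.14, 3.14, 3.14].

INTERFACE

Orientations are given as a rotation vector (axis times angle).
In Python, from plant import goto, move_l, set_joints, command_gripper, hold, ik, read_state, grab_frame, camera_model, PlanningError, hand_in, spot_in, silhouettes gives the robot as it stands. Calls block until the motion is done:
- goto(position, orientation): joint-space move of the TCP to a pose.
- move_l(position, rotation=None, speed=150, stop_force=None): straight line of the TCP; rotation=None keeps the orientation; speed is the mean speed in mm/s. With stop_force (N) it stops when the force on the tool has changed by that much, and returns True; else False.
- set_joints(angles): joint-space move.
- command_gripper(opening, force=None): finger opening in mm; force is the grip in N (None keeps the last); returns when the fingers have stopped.
- hold(seconds).
- ik(position, orientation): joint angles nearest the present ones, or None.
- read_state(): the state.
- grab_frame(name): name is "side" or "top"; returns the picture (420x560x3 uint8, blue, green, red); there is no depth.
- camera_model(name): a dict with "fx", "fy", "cx", "cy" (pixels), "k1" (the pictures are not rectified: a ray, as slopes to the right and down, at radius r is drawn at 1 + k1 r^2 times it, then the intrinsics apply), "extrinsics" (4x4, takes a point from world to camera coordinates). Camera axes: x right, y down, z forward; pixel columns grow to the right and rows downward; lengths in mm; the calibration is good to about 2 mm. A picture is of the moment at which its call begins. camera_model takes no time and is no camera call.
A pose or a line that the arm cannot do raises PlanningError and nothing moves.
- hand_in(): hands the job in; it is judged then, once.
Trained networks look in the newest picture that a camera, given by its name, has taken for a name from the list of things; names that differ only in an ending like _2 or _b are one class to them, and where a whole thing is asked for, a point or a joint stands for the part that bears it (a point fixed in the world has none). Each returns a list of dicts, best first, with "score" (0 to 1); they miss things now and then, are a little off and sometimes report something else, mostly with a low value. They report only what shows in the picture. A call takes as long as a camera call. They do not tell look-alikes from the thing itself.
- spot_in(camera, query): "box" ([left, top, width, height] in pixels, round what is visible of it).
- silhouettes(camera, query): "pixels" (420x560 bool, what is visible of it) and "box" ([left, top, width, height] in pixels, round what is visible of it).
The state is a dict: "t": time; "joint_positions": joint angles; "qd": joint speeds; "tau": joint torques, N m; "ee_pos": TCP position; "orientation": TCP orientation; "wrist_force": force on the tool from outside, world axes, zero at the start; "ft_torque": the same for the moment, N m; "finger_gap": finger opening in mm; "grasp_force": force on a finger pad.
Only numpy, scipy, OpenCV 4.12 (cv2) and the standard library are available. Lean on these libraries where they do the work, as an engineer would, in place of code of your own. Each camera call takes 0.05 s, during which the arm holds its last target. There are 200 camera calls.

## Working session

There is one attempt and no reset: what is moved stays moved. The work goes in short steps, each a Python script; the robot and the scene stay as the last script left them, time stands still between calls to the robot, and variables do not carry over. Pictures are saved under pics/ and viewed, at most 14 in all, crops included, and the job is handed in when it is done.

```bash
ls; mkdir -p pics; python3 - <<'E'
from plant import *
import cv2, numpy as np
for c in ("top","side"):
    f=grab_frame(c); cv2.imwrite(f"pics/{c}0.png",f)
    m=camera_model(c); print(c,{k:(np.round(v,3).tolist()) for k,v in m.items()})
    for q in ("fan","red_board","blue_board","green_board","fan_tray","red_tray","blue_tray","green_tray"):
        print(q,[(np.round(d["box"]).tolist(),round(d["score"],2)) for d in spot_in(c,q)][:4])
s=read_state(); print(s)
E
```

```text
pics
top {'fx': 463.868, 'fy': 463.868, 'cx': 280.805, 'cy': 215.569, 'k1': -0.001, 'extrinsics': [[0.0, -1.0, -0.009, 178.023], [-0.983, 0.002, -0.184, 512.684], [0.184, 0.009, -0.983, 1076.455], [0.0, 0.0, 0.0, 1.0]]}
fan [([241.0, 240.0, 19.0, 12.0], 0.5)]
red_board [([238.0, 233.0, 23.0, 24.0], 0.73)]
blue_board [([132.0, 209.0, 26.0, 36.0], 0.57), ([236.0, 234.0, 30.0, 26.0], 0.51)]
green_board [([228.0, 232.0, 44.0, 32.0], 0.67)]
fan_tray [([386.0, 235.0, 28.0, 28.0], 0.91), ([312.0, 177.0, 58.0, 41.0], 0.29)]
red_tray [([313.0, 236.0, 39.0, 36.0], 0.67)]
blue_tray [([384.0, 180.0, 44.0, 34.0], 0.96), ([230.0, 233.0, 44.0, 32.0], 0.55)]
green_tray [([311.0, 176.0, 58.0, 40.0], 0.94)]
side {'fx': 540.488, 'fy': 540.488, 'cx': 275.615, 'cy': 210.272, 'k1': 0.032, 'extrinsics': [[-0.994, -0.105, 0.025, 529.948], [-0.074, 0.496, -0.865, -13.835], [0.078, -0.862, -0.501, 1380.627], [0.0, 0.0, 0.0, 1.0]]}
fan [([300.0, 208.0, 20.0, 17.0], 0.49), ([301.0, 190.0, 32.0, 21.0], 0.21)]
red_board [([296.0, 222.0, 22.0, 15.0], 0.63)]
blue_board [([246.0, 303.0, 48.0, 34.0], 0.62), ([293.0, 
[... 365 characters left out ...]
rray([-1.32958847,  0.33214556, -0.06467859,  1.46008795,  0.02158768,
        1.34989579, -0.08847868]), 'qd': array([-6.60810438e-05,  1.78827912e-03, -1.10869425e-03,  2.68217016e-03,
       -5.96699365e-05, -1.01705144e-03, -1.24353011e-03]), 'tau': array([-1.16722018e-03, -6.23025012e+01,  2.36072845e-02, -3.90128839e+01,
       -6.12360192e-02,  3.13296472e-02, -4.55727377e-05]), 'ee_pos': array([162.97224198, 603.40980804, 222.61524983]), 'orientation': array([-4.13184871e-01, -3.11429676e+00, -2.48662838e-04]), 'wrist_force': array([-0.8426472 , -0.61428714, -0.59122327]), 'ft_torque': array([-0.00137699, -0.02802012, -0.10217898]), 'grasp_force': 0.0, 'finger_gap': 87.2702492878708}
```

```bash
python3 - <<'E'
import cv2
a=cv2.imread("pics/top0.png"); b=cv2.imread("pics/side0.png")
cv2.imwrite("pics/top0.png",a)
cv2.imwrite("pics/topc.png",cv2.resize(a[160:290,215:445],None,fx=3.45,fy=3.45,interpolation=cv2.INTER_CUBIC))
cv2.imwrite("pics/sidec.png",cv2.resize(b[145:345,200:400],None,fx=3,fy=3,interpolation=cv2.INTER_CUBIC))
E
```

```text
(no output)
```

View pics/top0.png

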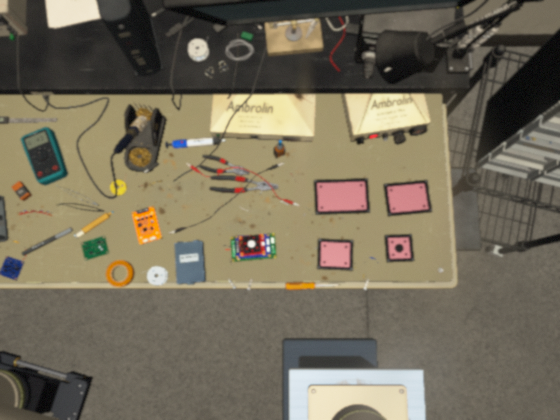

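View pics/topc.png

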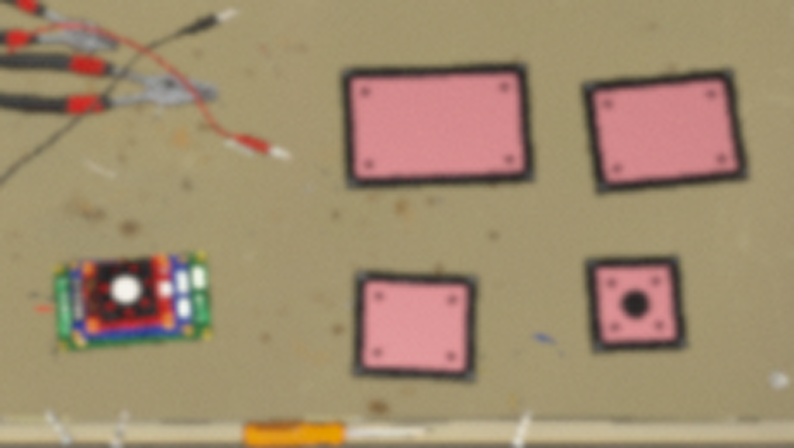

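View pics/sidec.png

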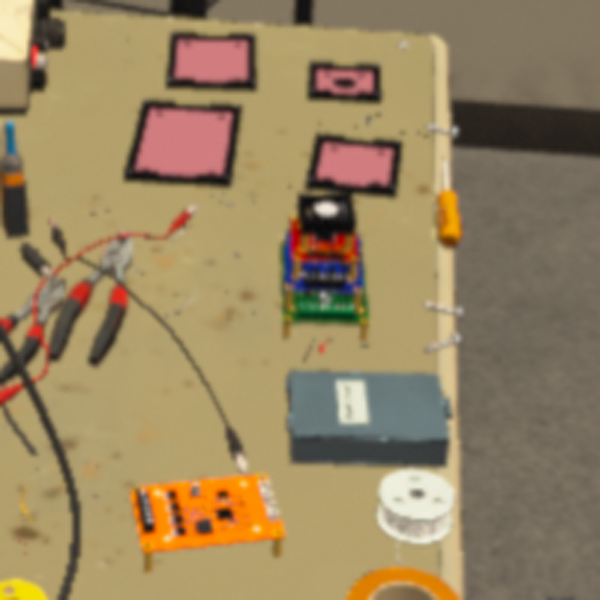

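The top view shows four trays: green at (341,196), blue at (407,198), red at (336,255) and fan at (400,248). The stack is at about (252,246), with the white fan hub at (251,244). Two boards could be the blue one: the blue board inside the stack, and an orange one at (146,225). The one in the stack is blue with black and white sockets, so it fits the description. The orange one stays untouched. The enlarged crop confirms this.

```bash
cat > h.py <<'E'
from plant import *
import cv2, numpy as np
from scipy.spatial.transform import Rotation as R
def world(cam,px,z):
    m=camera_model(cam); E=m["extrinsics"]
    px=np.atleast_2d(np.asarray(px,float)); d=(px-[m["cx"],m["cy"]])/[m["fx"],m["fy"]]
    u=d.copy()
    for _ in range(5): u=d/(1+m["k1"]*(u**2).sum(1,keepdims=True))
    Rm,t=np.asarray(E)[:3,:3],np.asarray(E)[:3,3]; c=-Rm.T@t
    r=np.c_[u,np.ones(len(u))]@Rm
    return (c+r*((z-c[2])/r[:,2])[:,None])[:,:2]
def rect(cam,mask,z):
    """centre, (short, long) sides and the short side's direction (-90..90 deg) of a mask on plane z"""
    big=cv2.resize(mask.astype(np.float32),None,fx=4,fy=4,interpolation=cv2.INTER_CUBIC)>.5
    cs,_=cv2.findContours(big.astype(np.uint8),cv2.RETR_EXTERNAL,cv2.CHAIN_APPROX_NONE)
    c=max(cs,key=cv2.contourArea)[:,0,:]
    w=world(cam,(c+.5)/4-.5,z)
    (cx,cy),(a,b),ang=cv2.minAreaRect(w.astype(np.float32))
    if a>b: a,b,ang=b,a,ang+90
    return np.round([cx,cy,a,b,(ang+90)%180-90],1)
def blob(cam,f,fn,box,z):
    l,t,w,h=box; m=np.zeros(f.shape[:2],bool)
    i=f.astype(int); m[t:t+h,l:l+w]=fn(i[...,2],i[...,1],i[...,0])[t:t+h,l:l+w]
    return rect(cam,m,z)
def pose(yaw_deg):
    """tool down, tool y (closing line) at yaw_deg from world x"""
    a=np.radians(yaw_deg); y=np.array([np.cos(a),np.sin(a),0]); z=np.array([0,0,-1.])
    return R.from_matrix(np.c_[np.cross(y,z),y,z]).as_rotvec()
E
python3 - <<'E'
from h import *
f=cv2.imread("pics/top0.png")
pink=lambda r,g,b:(r-g>50)&(r>120)&(b>80)
for n,bx in dict(green=(300,165,80,60),blue=(375,165,70,60),red=(305,228,60,50),fan=(375,228,50,45)).items(): print(n,blob("top",f,pink,bx,3))
print("hub",blob("top",f,lambda r,g,b:(np.minimum(np.minimum(r,g),b)>150),(243,235,15,18),78.2))
print("bluebd",blob("top",f,lambda r,g,b:(b-r>40)&(b-g>30),(225,228,50,40),34.8))
print("greenbd",blob("top",f,lambda r,g,b:(g-r>25)&(g-b>10)|(b-r>40),(225,228,50,40),16.4))
print("bench edge",world("top",[(252,284),(400,284)],0))
grab_frame("top")
for q,z in (("fan",78.2),("red_board",53.2),("green_board",16.4)):
    for d in silhouettes("top",q)[:1]: print(q,round(d["score"],2),rect("top",d["pixels"],z),d["box"])
grab_frame("side")
for d in silhouettes("side","fan")[:2]: print("side fan",d["score"],d["box"],rect("side",d["pixels"],78.2))
fs=cv2.imread("pics/side0.png"); print("side hub",blob("side",fs,lambda r,g,b:(np.minimum(np.minimum(r,g),b)>140),(300,208,18,14),78.2))
for n,bx in dict(green=(240,176,42,34),blue=(252,154,36,24),red=(300,188,38,24),fan=(298,164,34,18)).items(): print("side",n,blob("side",fs,pink,bx,3))
for y in (0,180): 
  print(y,ik([480,80,200],pose(y)),ik([480,-250,200],pose(y)))
E
```

```text
green [571.9  24.2  75.5 124.5   1.6]
blue [ 567.3 -142.8   69.3   97.9    5.5]
red [424.   43.6  61.5  71.6  -1.6]
fan [ 439.3 -115.8   52.9   53.4    2.3]
hub [441.  246.9  16.5  16.7 -44.8]
bluebd [416.2 237.   11.   65.8  10.8]
greenbd [419.3 230.6  35.4  92.9  25.1]
bench edge [[ 350.42949783  249.04134949]
 [ 350.30029627 -114.90720184]]
fan 0.59 [440.8 247.2  41.6  42.7 -82.9] [240.2, 236.6, 20.0, 17.9]
red_board 0.57 [441.4 247.7  49.3  62.6   5.2] [240.9, 231.3, 21.6, 24.1]
green_board 0.58 [445.2 199.6  21.6  66.3 -89.7] [226.9, 233.0, 47.6, 29.5]
side fan 0.59 [299.4, 211.0, 19.2, 13.7] [436.8 264.   42.3  76.2   3.9]
side hub [438.5 248.4  15.1  15.9   8.5]
side green [568.3  21.2  75.4 123.2   1.9]
side blue [ 564.4 -147.8   70.    93.7    5.4]
side red [420.7  40.3  61.8  73.2  -2.2]
side fan [ 435.8 -120.5   50.3   50.4    3.3]
0 [-0.78665226  0.02340654  0.54140775  1.87277363 -0.01271517  1.24878329
 -0.24134123] [-0.43003538  0.21739837  0.94963577  1.75580883 -0.18510818  1.26294296
  0.56496399]
180 None [-0.58963076  0.29209013  1.17315544  1.76052026 -0.28110565  1.27645679
 -2.4901798 ]
```

```bash
cat >> h.py <<'E'
TRAY=dict(fan=(437.5,-118,2.8),red=(422.4,42,-1.8),blue=(566,-145,5.4),green=(570,22.7,1.7))
def pick(x,y,yaw,z,opening,force):
    r=pose(yaw); goto([x,y,150],r); command_gripper(opening)
    move_l([x,y,z+25],speed=120); move_l([x,y,z],speed=40)
    command_gripper(0,force); s=read_state(); print("gap",s["finger_gap"],"f",s["grasp_force"],"t",s["t"])
    move_l([x,y,z+30],speed=40); move_l([x,y,160],speed=120)
    s=read_state(); print("lifted gap",s["finger_gap"],"F",np.round(s["wrist_force"],2))
def place(tray,off,opening):
    """off: TCP height above the part's foot undersides"""
    x,y,yaw=TRAY[tray]; z=3+off
    move_l([x,y,160],pose(yaw),speed=220)
    move_l([x,y,z+12],speed=120); hold(.2)
    print("touch",move_l([x,y,z-2],speed=15,stop_force=2.5),read_state()["ee_pos"],"want",z)
    command_gripper(opening); move_l([x,y,160],speed=100); print("t",read_state()["t"])
E
python3 - <<'E'
from h import *
for n,(x,y,a) in TRAY.items():
    print(n, ik([x,y,160],pose(a)) is not None, ik([x,y,12],pose(a)) is not None)
print(ik([440,247.5,10],pose(6)))
pick(440,247.5,6,64,62,12)
for c in ("top","side"):
    f=grab_frame(c); cv2.imwrite(f"pics/{c}1.png",f)
a=cv2.imread("pics/side1.png")[100:270,220:420]; cv2.imwrite("pics/side1c.png",cv2.resize(a,None,fx=3.5,fy=3.5,interpolation=cv2.INTER_CUBIC))
E
```

```text
fan True True
red True True
blue True True
green True True
[-0.89541906  0.31449599  0.33026968  2.00267926 -0.13453616  0.84490583
 -0.38594542]
gap 39.822875646192365 f 11.933546662330627 t 5.575
lifted gap 39.52716839793278 F [ 0.32  0.18 -1.71]
```

View pics/side1c.png

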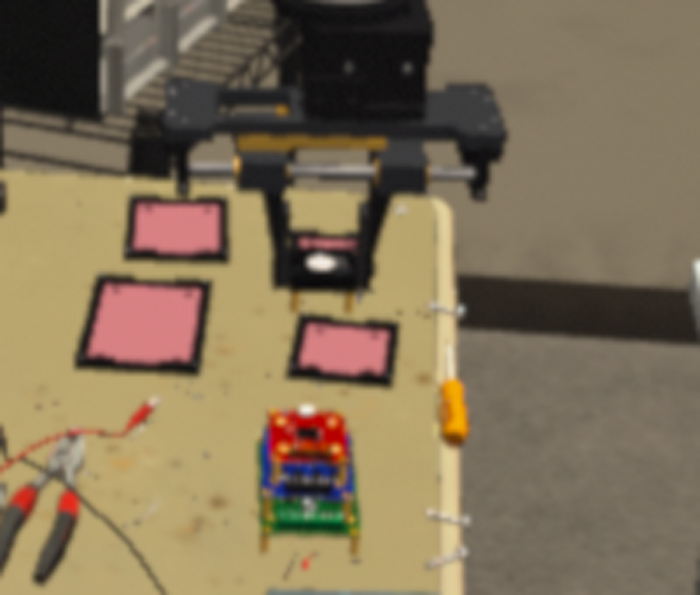

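The fan is gripped level at crop pixel (322,262), and the red board below is undisturbed at (307,435). Next I place the fan.

```bash
cat >> h.py <<'E'
def look(n,q,z,fn):
    goto([560,-60,230],pose(0))
    for c in ("top","side"):
        f=grab_frame(c); cv2.imwrite(f"pics/{c}{n}.png",f)
        l,t,w,h=(215,215,75,60) if c=="top" else (280,195,55,70)
        print(c,"colour",blob(c,f,fn,(l,t,w,h),z))
        for d in silhouettes(c,q)[:2]: print(c,q,round(d["score"],2),rect(c,d["pixels"],z),np.round(d["box"]))
    a=cv2.imread(f"pics/top{n}.png")[160:290,215:445]; b=cv2.imread(f"pics/side{n}.png")[150:265,230:340]
    a=cv2.resize(a,(795,450),interpolation=cv2.INTER_CUBIC)
    b=cv2.resize(b,(430,450),interpolation=cv2.INTER_CUBIC)
    o=np.hstack([a,b]); cv2.imwrite(f"pics/look{n}.png",cv2.resize(o,(800,int(o.shape[0]*800/o.shape[1])),interpolation=cv2.INTER_AREA))
E
python3 - <<'E'
from h import *
place("fan",10.8,62)
look(2,"red_board",53.2,lambda r,g,b:(r-g>60)&(r-b>60))
E
```

```text
touch True [ 437.39829724 -117.98458874   13.83281024] want 13.8
t 13.625
top colour [442.2 247.9  49.2  60.9   5.7]
top red_board 0.82 [441.6 248.8  50.5  64.7   4.4] [241. 234.  24.  24.]
side colour [438.4 246.3  48.   64.1   4.1]
side red_board 0.55 [436.9 257.1  47.   92.5   6.4] [298. 220.  21.  23.]
```

View pics/look2.png

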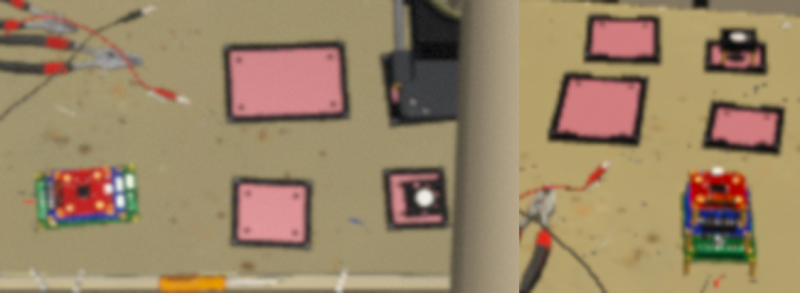

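The fan is in its tray at (424,197), and the touch height matched the expected 13.8 mm. The red board is now exposed at (84,193). Next is the red board.

```bash
python3 - <<'E'
from h import *
f=cv2.imread("pics/top2.png"); print("fan hub",blob("top",f,lambda r,g,b:(np.minimum(np.minimum(r,g),b)>150),(388,235,28,28),28))
pick(440.2,247.3,5,46.5,68,20)
place("red",11.7,66)
look(3,"blue_board",34.8,lambda r,g,b:(b-r>40)&(b-g>30))
E
```

```text
fan hub [ 438.3 -119.5   16.4   16.9   87.3]
gap 47.14657629868188 f 19.996595084667206 t 18.3
lifted gap 46.972311588373366 F [ 0.01  0.56 -0.26]
touch True [422.29576927  41.98598869  14.7097652 ] want 14.7
t 25.6083
top colour [440.7 246.6  55.8  81.7   1.2]
top blue_board 0.73 [441.1 247.6  60.3  84.4   1.1] [235. 235.  32.  23.]
top blue_board 0.65 [493.7 509.7  60.4  88.  -73.5] [134. 207.  28.  36.]
side colour [438.2 242.7  55.9  70.5   4.3]
side blue_board 0.97 [489.5 538.2  71.8  83.8 -74.9] [243. 304.  50.  31.]
side blue_board 0.94 [436.5 248.4  58.6 104.2   4.3] [296. 222.  27.  24.]
```

View pics/look3.png

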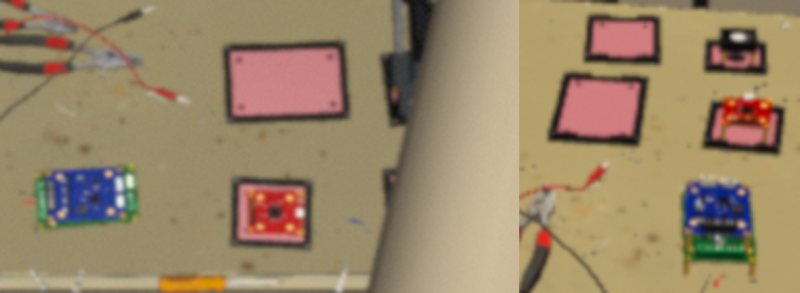

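The red board stands in its tray at (273,212), and the blue board is exposed at (87,195). Next is the blue board.

```bash
python3 - <<'E'
from h import *
pick(439.5,247.2,3,28.3,76,20)
place("blue",11.9,74)
look(4,"green_board",16.4,lambda r,g,b:(g-r>25)&(g-b>10))
E
```

```text
gap 55.19870439599966 f 19.998506605625153 t 30.6333
lifted gap 54.962826144219314 F [-0.11 -0.17 -0.93]
touch True [ 565.91711726 -144.98479997   14.94349206] want 14.9
t 39.0333
top colour [440.  246.5  61.6 110.    5.1]
top green_board 0.93 [441.3 247.5  61.9 111.7   4.7] [226. 234.  46.  29.]
side colour [437.  239.1  60.4 118.7   6.6]
side green_board 0.74 [436.8 248.6  63.6 137.8   5.8] [295. 221.  28.  34.]
```

View pics/look4.png

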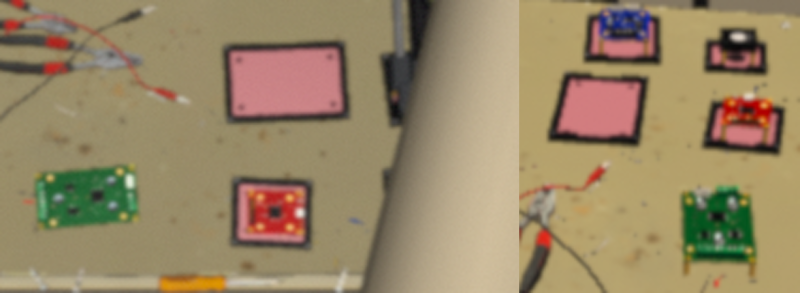

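Green is alone at (87,196), and blue stands in its tray at side-view pixel (624,28). Last is the green board.

```bash
python3 - <<'E'
from h import *
pick(439,247.2,5.1,9.8,82,20)
place("green",9.8,80)
goto([440,250,250],pose(0))
for c,(t,l,h,w) in dict(top=(160,290,130,150),side=(150,230,80,110)).items():
    f=grab_frame(c); cv2.imwrite(f"pics/{c}5.png",f)
    cv2.imwrite(f"pics/{c}5c.png",cv2.resize(f[t:t+h,l:l+w],None,fx=4.5,fy=4.5,interpolation=cv2.INTER_CUBIC))
E
```

```text
gap 61.10557095896513 f 20.00009000301361 t 43.925
lifted gap 61.30504398008363 F [-0.22  0.34 -0.78]
touch True [569.89726314  22.70564346  12.81711947] want 12.8
t 51.8167
```

View pics/top5c.png

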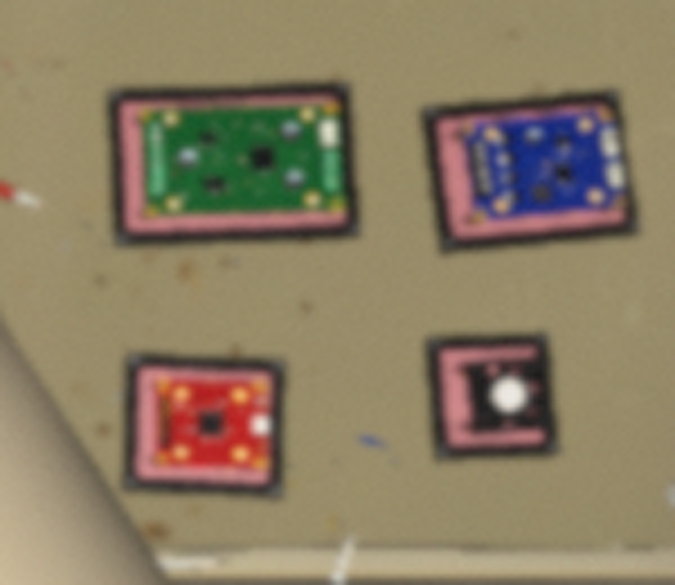

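View pics/side5c.png

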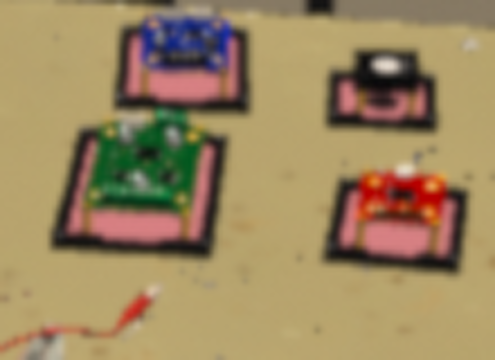

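Both views show all four parts level and inside their own trays: green at (245,160), blue at (540,165), red at (212,425) and fan at (508,397) in the top crop. The apparent shift to the right fits the camera's viewing angle, and every touch height was within 0.1 mm of the tray floor height. The gripper is clear of everything, so I'm handing in.

```bash
python3 -c "
from plant import *
print(hand_in())"
```

```text
the job is handed in; nothing more can be done
None
```

The fan, red, blue and green boards were moved in that order, each set upright on the floor of its own tray, and the job was handed in at about 53 s on the robot's clock; the verdict was not shown.

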